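# Clamp the tongue board in the press, crisscross in two passes

### The arm

A 6-joint arm with a two-finger parallel gripper is mounted at the origin on the work surface. World frame = base frame: x ahead of the robot, y to its left, z up, the work surface at z = 0. Lengths are in mm, angles in rad, forces in N, time in s.
With the tool pointing down it reaches from about 250 to 850 mm from the base axis. Payload 12.5 kg.
Tool frame: the origin (TCP) lies midway between the tips of the shut fingers; the grasp point (between the pads) lies 19 mm behind it; z points along the fingers, y is the direction in which the jaws open and shut (so a half turn about z gives the same grasp; the last joint's range is limited). The gripper opens to 93 mm and grips with 3 to 60 N. Pads are 15 mm wide; open, the fingers measure 128 mm over their backs; the gripper's body (75 mm by 188 mm) begins 65 mm behind the grasp point.
Start: joints at [-1.377, 0.351, 1.652, -0, 1.139, -0.085], TCP at [151.381, -528.742, 218.633] pointing down, gripper open.
Joint ranges: [-2.75, 2.75], [-0.79, 2.1], [0.01, 2.65], [-1.57, 4.71], [0.07, 3.14], [-2.87, 2.87]. Speed limits (rad/s): [2.22, 2.22, 2.79, 3.14, 3.14, 3.14].

### API

Orientations are given as a rotation vector (axis times angle).
In Python, from plant import manip gives the robot as it stands.
- The arm moves only by the tool servo_tool, never from a script. Its argument "motion" is one flat list of numbers, 7 for each row, row after row: the closure, from 0 (fully open) to 1 (shut), then the shift along the tool's x, y, z in cm, then the turn, a rotation vector about the tool's x, y, z in degrees. A call has 1 to 8 rows; each row is the pose to reach, as a shift and turn from the pose measured when the call began, along the tool's axes at that moment; what a row does not reach only later rows make up. A row lasts 1/8 s, in which the tool goes at most 62.5 mm and 10.7 degrees, less where a joint would pass 70% of its speed; a pose out of reach is approached as far as the arm can. A call with a gripper value outside its range is refused whole. The fingers move at their own pace and stop on an object; "newtons" is the grip in N (left out, the last holds). Time passes only in rows, so rows that repeat a pose let the fingers close. It gives the time, the measured TCP pose, the force and the opening at its end, in the units of the state.
- manip.state(): the state, without advancing time (a new reading comes with each control period).
- manip.get_image(name): name is "scene" or "top"; returns a dict with "frame" (420x560x3 uint8, red, green, blue), "fx", "fy", "cx", "cy" (pixels), "k1" (the pictures are not rectified: a ray, as slopes to the right and down, at radius r is drawn at 1 + k1 r^2 times it, then the intrinsics apply), "R" (3x3) and "t" (3): a world point X has camera coordinates R X + t. Camera axes: x right, y down, z forward; pixel columns grow to the right and rows downward; lengths in mm; the calibration is good to about 2 mm. A picture is of the moment at which its call begins. There is no depth.
- manip.finish_job(): hands the job in, once; it reports no verdict.
The state is a dict: "time_s": time; "joint_positions": joint angles; "dq": joint speeds; "tau": joint torques, N m; "eef_pos": TCP position; "tcp_rot": TCP orientation; "contact_force": force on the tool from outside, world axes, zero at the start; "torque": the same for the moment, N m; "grip_width": finger opening in mm.
Only numpy, scipy, OpenCV 4.12 (cv2) and the standard library are available. Lean on these libraries where they do the work, as an engineer would, in place of code of your own. Each camera call takes 0.05 s, during which the arm holds its last target. There are 200 camera calls.

### The job

Draw the board with the narrow tongue out of the leaning stack without toppling the other boards, lay it flat on the free table and let go of it, then take it again another way and set it flat in the nest of the press with its tongue between the cheeks. Then let go and tighten the four wing clamps clockwise in crisscross order in two passes: first turn each about half way (45 degrees), a clamp and the one diagonally across before the other two, and only when all four are half way turn them fully home (bars square across), again a diagonal pair before the other pair. Leave everything else standing where it is.

Things in the scene. Friction and masses are not known exactly. Their poses are not given: they have to be found in the camera images.
- press: Clamping press, fixed: aluminium bed plate 240 (its x) x 170 (y) x 10 mm thick (z). Origin: centre of its underside; x roughly away from the robot, y roughly left, z up. In its middle is a nest for the tongue board; a wing clamp stands at each corner, axes at x=+-64, y=+-58 mm.
- nest (a point): Where the tongue board's body centre belongs in the press, 16 mm above the table, axes as the press; tongue to +x. 3 mm play all round. Seen from here in mm: foot stop with inner face x=-73; cheeks beside the tongue, x 73 to 113, |y| 17 to 39; both 22 tall above the table; ribs at |x| 30 to 54, |y| 33 to 37, 19 tall. The sides are open for fingers at |x|<30.
- rack: White steel rack, fixed: foot plate 110 (x) x 150 (y) x 6 mm, front lip 18 tall, backrest 85 tall. Origin: centre of its underside; +x towards the backrest, roughly away from the robot. Three wooden boards 12 mm thick stand in it one behind the other in any order, touching, feet on the foot plate, tops leaning 0.21 rad towards +x.
- board_mid (a point): Centre of the body of the tongue board (loose, light wood, 0.09 to 0.19 kg, 12 mm thick): body 140 long x 60 wide, then a tongue 45 long x 28 wide on the middle of one end; 185 in all. z axis along its length towards the tongue, y across its width, x through it. 70 mm from the foot end. It starts in the rack, tongue up.
- board_tongue (a point): Centre of the tongue of the tongue board, 162.5 mm from its foot end; same axes. In the rack the tongue (the top 45 mm) stands clear above the other boards.
- wide_board: Wide board (loose, wood, plain rectangle 110 wide x 125 tall x 12 mm) in the rack; origin at the centre of its foot, z along its height.
- stepped_board: Stepped board (loose, wood, 115 tall x 12 mm; 90 wide up to 85 mm, 60 wide above) in the rack; origin at the centre of its foot, z along its height.
- tongue_board: The tongue board again, origin at the centre of its foot end.
- wing_near_left (a joint): Turn of the near left wing clamp of the press ('near' is press -x, 'left' press +y), rad, grows clockwise seen from above: 0 = loose, its bar along the press's x axis; 1.571 = home against its stop, its bar along the press's y axis with its inner end over the board's edge. Starts between 0 and 0.25. Turns against light friction (0.06 N m), stays where left.
- grip_near_left (a point): Grip point of the near left wing clamp, on its vertical axis, 48 mm above the table: a grey bar 76 long x 14 wide, from 24 to 54 mm above the table, on a 22 mm round hub. Its x axis lies along the bar and turns with it.
- wing_near_right (a joint): Turn of the near right wing clamp of the press ('near' is press -x, 'left' press +y), rad, grows clockwise seen from above: 0 = loose, its bar along the press's x axis; 1.571 = home against its stop, its bar along the press's y axis with its inner end over the board's edge. Starts between 0 and 0.25. Turns against light friction (0.06 N m), stays where left.
- grip_near_right (a point): Grip point of the near right wing clamp, on its vertical axis, 48 mm above the table: a grey bar 76 long x 14 wide, from 24 to 54 mm above the table, on a 22 mm round hub. Its x axis lies along the bar and turns with it.
- wing_far_left (a joint): Turn of the far left wing clamp of the press ('near' is press -x, 'left' press +y), rad, grows clockwise seen from above: 0 = loose, its bar along the press's x axis; 1.571 = home against its stop, its bar along the press's y axis with its inner end over the board's edge. Starts between 0 and 0.25. Turns against light friction (0.06 N m), stays where left.
- grip_far_left (a point): Grip point of the far left wing clamp, on its vertical axis, 48 mm above the table: a grey bar 76 long x 14 wide, from 24 to 54 mm above the table, on a 22 mm round hub. Its x axis lies along the bar and turns with it.
- wing_far_right (a joint): Turn of the far right wing clamp of the press ('near' is press -x, 'left' press +y), rad, grows clockwise seen from above: 0 = loose, its bar along the press's x axis; 1.571 = home against its stop, its bar along the press's y axis with its inner end over the board's edge. Starts between 0 and 0.25. Turns against light friction (0.06 N m), stays where left.
- grip_far_right (a point): Grip point of the far right wing clamp, on its vertical axis, 48 mm above the table: a grey bar 76 long x 14 wide, from 24 to 54 mm above the table, on a 22 mm round hub. Its x axis lies along the bar and turns with it.
- iron: Turquoise iron, 230 x 110 x 110 mm, flat on its sole at the back; origin under its middle. Bystander.
- mug: Matte grey mug with white collar stays, 80 mm wide (handle to 67 mm from its axis), 95 mm tall, stays to 105; origin under its middle. Bystander.
- pin_box: Clear box 70 x 100 x 43 mm with flap and pins; origin under its middle. Bystander.
- spool: Spool, 56 mm wide, 70 tall; origin under its middle. Bystander.
- block: Wooden pressing block 160 x 60 x 45 mm; origin under its middle. Bystander.
- spray: White bottle, 68 mm wide, 190 tall; origin under its middle. Bystander.
- brush: Clothes brush lying on the table, about 200 mm long. Bystander.

How it is judged:
By the outcome, as a careful person would: the job done as asked, in the order asked, and still so for the second after the job is handed in, with the robot touching nothing.
It also fails if it takes over 72 s, if anything falls off the work surface, if the arm or the gripper's body presses on something with over 40 N, if the wrist force passes 120 N, or if a joint passes its speed limit or range.

## Working session

There is one attempt and no reset: what is moved stays moved. The work goes in short steps, Python scripts to look and compute and a tool call to move; the robot and the scene stay as the last step left them, time stands still between calls to the robot, and variables do not carry over. Pictures are saved under pics/ and viewed, about 8 in all and at most 12, crops included, and the job is handed in when it is done.

Besides the shell and the picture viewer there is one more tool, called after "Call:" by a JSON object that holds its "method" and its "body". servo_tool: Moves the arm, as the interface text tells. Its arguments: {"type":"object","properties":{"motion":{"type":"array","items":{"type":"number"}},"newtons":{"type":"number"}},"required":["motion"]}

```bash
ls; mkdir -p pics
cat > h.py <<'E'
import numpy as np, cv2
from scipy.spatial.transform import Rotation as Ro
from plant import manip
def shot(n,tag):
    im=manip.get_image(n); np.save(f'pics/{tag}.npy',im,allow_pickle=True)
    cv2.imwrite(f'pics/{tag}.png',im['frame'][:,:,::-1]); return im
def load(tag): return np.load(f'pics/{tag}.npy',allow_pickle=True).item()
def proj(im,X):
    X=np.atleast_2d(X); c=X@np.array(im['R']).T+im['t']; s=c[:,:2]/c[:,2:]
    s=s*(1+im['k1']*(s**2).sum(1,keepdims=True)); return s*[im['fx'],im['fy']]+[im['cx'],im['cy']]
def ray(im,uv):
    K=np.array([[im['fx'],0,im['cx']],[0,im['fy'],im['cy']],[0,0,1.]])
    p=cv2.undistortPoints(np.array(uv,float).reshape(-1,1,2),K,np.array([im['k1'],0,0,0.]))[:,0]
    d=np.c_[p,np.ones(len(p))]@np.array(im['R']); return -np.array(im['R']).T@im['t'],d
def onz(im,uv,z):
    o,d=ray(im,uv); return o+d*((z-o[2])/d[:,2])[:,None]
def tri(a,ua,b,ub):
    o1,d1=ray(a,ua);o2,d2=ray(b,ub);out=[]
    for p,q in zip(d1,d2):
        s=np.linalg.lstsq(np.c_[p,-q],o2-o1,rcond=None)[0]; A=o1+s[0]*p;B=o2+s[1]*q
        out.append(np.r_[(A+B)/2,np.linalg.norm(A-B)])
    return np.array(out)
def rel(pos,R):
    "shift cm and turn deg from now to the target"
    s=manip.state();R0=Ro.from_rotvec(s['tcp_rot']);R=R if isinstance(R,Ro) else Ro.from_matrix(R)
    return np.round(R0.inv().apply(np.array(pos)-s['eef_pos'])/10,2),np.round((R0.inv()*R).as_rotvec(degrees=True),1)
E
python3 - <<'E'
from h import *
a=shot('scene','s0');b=shot('top','t0')
print(manip.state())
for i in(a,b):print(-np.array(i['R']).T@i['t'],np.array(i['R']).round(3).tolist(),i['fx'],i['k1'])
cv2.imwrite('pics/both.png',cv2.resize(np.hstack([a['frame'],b['frame']])[:,:,::-1],(800,300)))
E
```

```text
pics
{'time_s': 0.1, 'joint_positions': array([-1.37658619e+00,  3.51173005e-01,  1.65239114e+00,  1.71427465e-05,
        1.13908718e+00, -8.46135418e-02]), 'dq': array([ 0.00065973, -0.00089414, -0.00111253,  0.00048328, -0.00021636,
       -0.00035274]), 'tau': array([ 3.35039676e-04, -4.98030746e+01, -2.85704917e+01,  7.00050686e-02,
        2.39256379e-02, -6.69440874e-05]), 'eef_pos': array([ 151.33283207, -528.4350609 ,  218.14858165]), 'tcp_rot': array([-3.11006650e+00, -4.36399681e-01,  6.66446492e-05]), 'contact_force': array([ 0.67904618,  0.42928837, -0.75347562]), 'torque': array([0.024634  , 0.00402315, 0.03494334]), 'grip_width': 93.07885541794195}
[1442.85923463  409.97540338  818.10827029] [[-0.425, 0.905, -0.002], [0.538, 0.251, -0.805], [-0.728, -0.343, -0.593]] 464.76944500838016 -0.08952268196935188
[ 484.30380836   -9.16566426 1470.79833832] [[-0.008, -1.0, 0.012], [-0.998, 0.008, -0.064], [0.064, -0.013, -0.998]] 449.1591698900747 0.005828377814592939
```

View pics/s0.png

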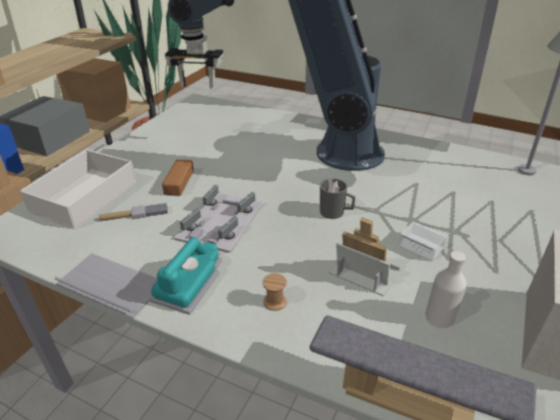

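View pics/t0.png

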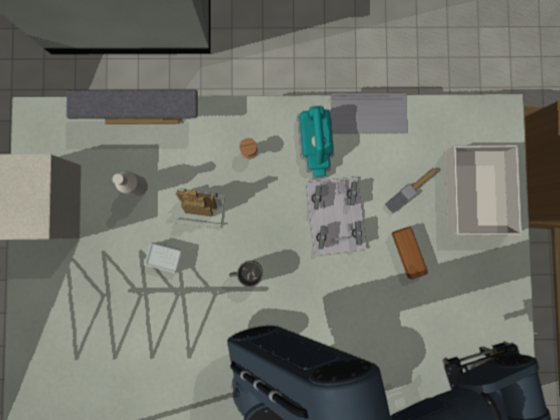

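The scene view shows the rack at about (365,255) and the press at (220,215). The top view shows the rack at about (200,205) and the press at (337,215). I'll take magnified crops next.

Run:
```python
from h import *
a=load('s0')['frame'];b=load('t0')['frame']
def c(f,x,y,w,h,k): return cv2.resize(f[y:y+h,x:x+w,::-1],(w*k,h*k),interpolation=cv2.INTER_CUBIC)
cv2.imwrite('pics/c1.png',np.hstack([c(a,325,212,80,80,5),c(b,165,175,80,80,5)]))
cv2.imwrite('pics/c2.png',np.hstack([c(a,170,180,100,75,4),c(b,290,168,100,100,4)[:300]]))
p=np.vstack([np.hstack([c(a,325,212,80,60,5),c(b,165,175,80,60,5)]),np.hstack([c(a,170,180,100,75,4),c(b,295,175,80,90,4)[:300],np.zeros((300,80,3),np.uint8)])])
cv2.imwrite('pics/c.png',p);print(p.shape)
```

```text
(600, 800, 3)
```

View pics/c.png

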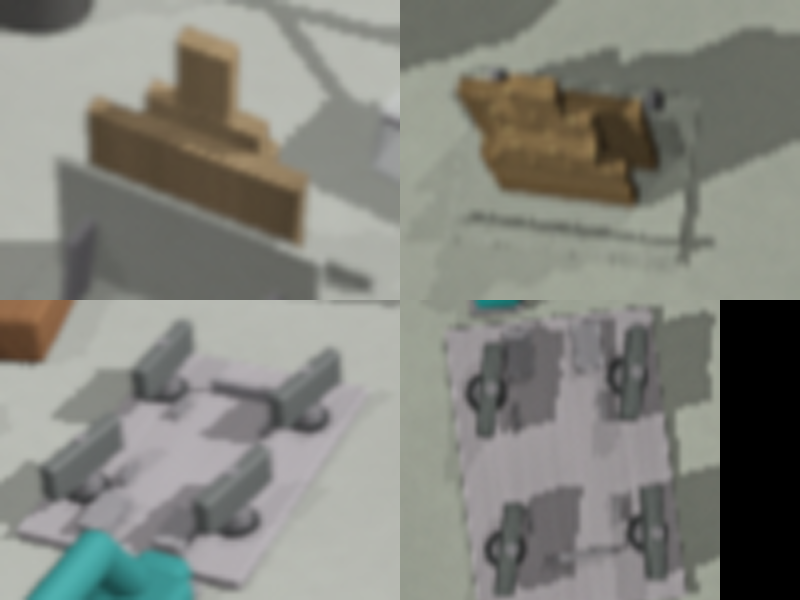

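Run:
```python
from h import *
a=load('s0')['frame'];b=load('t0')['frame']
def c(f,x,y,w,h,k):
    g=cv2.resize(f[y:y+h,x:x+w,::-1],(w*k,h*k),interpolation=cv2.INTER_NEAREST).astype(float)
    g=(g-g.min())/(g.max()-g.min());return (255*g**.7).astype(np.uint8)
cv2.imwrite('pics/d.png',np.hstack([c(a,338,214,50,54,8),c(b,174,186,50,54,8)]))
A=load('s0');B=load('t0')
def u(x0,y0,x,y,k=5):return (x0+x/k-.5,y0+y/k-.5)
s=[u(325,212,*p) for p in [(90,100),(305,180),(180,30),(237,47)]]
print('scene wide backtop z128',onz(A,s[:2],128.3).round(),'tongue top z186',onz(A,s[2:],187).round())
print('backrest z85',onz(A,[u(325,212,58,158),u(325,212,318,265)],91).round())
t=[u(165,175,*p) for p in [(640,100),(465,80)]]; t=[(p[0]-80,p[1]) for p in t]
print('top wide',onz(B,t,128.3).round(), tri(A,s[:2],B,t).round(1))
```

```text
scene wide backtop z128 [[601. 171. 128.]
 [615. 280. 128.]] tongue top z186 [[607. 211. 187.]
 [609. 239. 187.]]
backrest z85 [[605. 159.  91.]
 [627. 294.  91.]]
top wide [[606. 171. 128.]
 [619. 276. 128.]] [[605.8 171.2 131.9   1.6]
 [618.3 277.6 129.9   5. ]]
```

View pics/d.png

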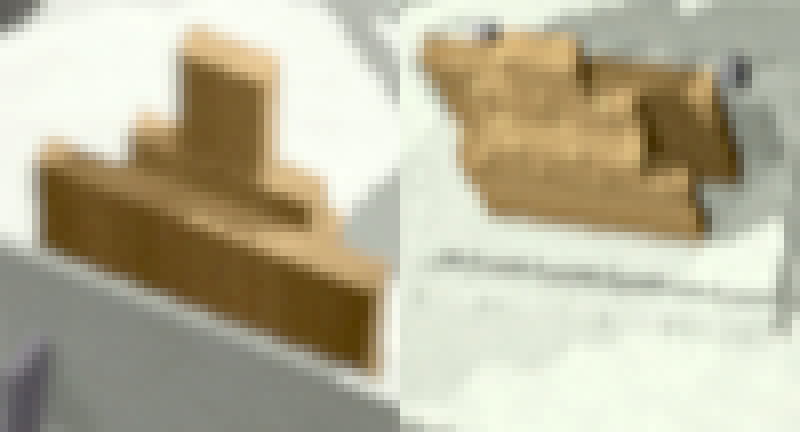

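The boards run stepped (front), tongue (middle), wide (back). In crop d the tongue's top face lies at scene (185..278, 28..75) and top (500..578, 35..62).

Run:
```python
from h import *
A=load('s0');B=load('t0')
S=lambda *p:[(338+x/8-.5,214+y/8-.5) for x,y in p]
T=lambda *p:[(174+(x-400)/8-.5,186+y/8-.5) for x,y in p]
print('S wide back',onz(A,S((40,165),(375,290)),128.3).round(1).tolist())
print('S wide front',onz(A,S((50,140),(388,262)),130.8).round(1).tolist())
print('S tongue back',onz(A,S((183,55),(274,76)),187).round(1).tolist())
print('S tongue front',onz(A,S((192,28),(280,50)),189.5).round(1).tolist())
print('T tongue back',onz(B,T((504,34),(578,40)),187).round(1).tolist())
print('T wide back right',onz(B,T((715,72)),128.3).round(1).tolist())
print('S shoulder back',onz(A,S((132,143),(312,205)),6+140*.978).round(1).tolist())
print('T shoulder right front',onz(B,T((638,95)),143).round(1).tolist())
print('T lip',onz(B,T((432,255),(795,298)),18).round(1).tolist())
print('S backrest top',onz(A,S((0,245),(400,398)),85).round(1).tolist())
# press: bars by colour in the top view, bed plate
f=B['frame'].astype(int)
m=((f.max(2)<125)&(f.min(2)>60)).astype(np.uint8)
print(f[225:245:2,322].tolist(), f[245,340].tolist())
hsv=cv2.cvtColor(B['frame'],cv2.COLOR_RGB2HSV)
print(hsv[205,337],hsv[150,250],hsv[260,380])
sub=f[170:262,298:375]
print('bed corners S', onz(A,[(170+20/4,180+(535-300)/4),(170+238/4,180+(588-300)/4),(170+368/4,180+(388-300)/4)],10).round().tolist())
U=lambda *p:[(295+(x-400)/4-.5,175+(y-300)/4-.5) for x,y in p]
print('bars T z54', onz(B,U((494,345),(484,435),(637,330),(627,415),(515,505),(505,592),(651,487),(653,575)),54).round(1).tolist())
print('bed T', onz(B,U((445,325),(655,308)),10).round(1).tolist())
```

```text
S wide back [[610.4, 174.0, 128.3], [623.8, 279.3, 128.3]]
S wide front [[601.0, 173.6, 130.8], [613.3, 279.9, 130.8]]
S tongue back [[617.6, 214.3, 187.0], [616.2, 240.4, 187.0]]
S tongue front [[607.7, 213.6, 189.5], [607.1, 239.2, 189.5]]
T tongue back [[615.2, 237.4, 187.0], [612.9, 211.0, 187.0]]
T wide back right [[606.3, 169.9, 128.3]]
S shoulder back [[607.1, 200.0, 142.9], [612.5, 255.8, 142.9]]
T shoulder right front [[596.7, 196.3, 143.0]]
T lip [[543.1, 298.4, 18.0], [524.6, 152.2, 18.0]]
S backrest top [[600.2, 161.0, 85.0], [616.4, 290.6, 85.0]]
[[129, 128, 128], [84, 90, 86], [88, 93, 89], [90, 95, 92], [91, 96, 93], [100, 105, 102], [124, 123, 126], [99, 102, 100], [88, 93, 90], [85, 91, 87]] [156, 151, 153]
[168   8 158] [ 14 129 140] [ 42  21 158]
bed corners S [[681.0, -276.0, 10.0], [665.0, -112.0, 10.0], [424.0, -139.0, 10.0]]
bars T z54 [[638.5, -153.2, 54.0], [567.1, -144.3, 54.0], [649.7, -267.1, 54.0], [582.1, -257.9, 54.0], [511.6, -168.0, 54.0], [443.3, -159.2, 54.0], [524.9, -275.8, 54.0], [455.6, -276.0, 54.0]]
bed T [[660.1, -117.8, 10.0], [672.9, -290.3, 10.0]]
```

```bash
cat > bars.py <<'E'
from h import *
def blobs(im,box,lo=110):
    x0,y0,x1,y1=box;f=im['frame'][y0:y1,x0:x1]
    f=cv2.resize(f,None,fx=4,fy=4,interpolation=cv2.INTER_CUBIC).astype(int)
    m=((f[...,1]<lo)&(f[...,1]>=f[...,0]+1)&(f[...,2]<=f[...,1]+1)).astype(np.uint8)
    m=cv2.morphologyEx(m,cv2.MORPH_OPEN,np.ones((7,7),np.uint8))
    n,l,st,c=cv2.connectedComponentsWithStats(m);out=[]
    for i in range(1,n):
        if st[i,4]<300:continue
        pts=np.argwhere(l==i)[:,::-1].astype(np.float32)
        h=cv2.convexHull(pts);M=cv2.moments(h);r=cv2.minAreaRect(h)
        out.append(((M['m10']/M['m00']+.5)/4-.5+x0,(M['m01']/M['m00']+.5)/4-.5+y0,r[1][0]/4,r[1][1]/4,r[2]))
    return np.array(out),m
E
python3 - <<'E'
from bars import *
A=load('s0');B=load('t0')
ms=[]
for im,box in((A,(172,182,266,250)),(B,(305,172,372,255))):
    o,m=blobs(im,box);print(o.round(1));print(onz(im,o[:,:2],39).round(1));ms.append(m*255)
h=max(m.shape[0] for m in ms)
f=[cv2.copyMakeBorder(m,0,h-m.shape[0],0,0,cv2.BORDER_CONSTANT,value=80) for m in ms]
cv2.imwrite('pics/m.png',np.hstack(f));print(f[0].shape,f[1].shape)
print('mug',onz(B,[(249,272)],95).round(),'spool',onz(B,[(249,148)],70).round(),'iron near',onz(B,[(318,177)],20).round(),onz(B,[(300,165)],100).round(), 'spray',onz(B,[(122,180)],100),'pinbox',onz(B,[(164,256)],43))
E
```

```text
[[209.1 197.5   9.   18.5  58. ]
 [244.8 204.1   9.6  20.8  63. ]
 [188.8 221.4  10.2  24.1  61.5]
 [226.7 229.8   9.8  23.   60.3]]
[[ 506.  -273.    39. ]
 [ 491.  -160.    39. ]
 [ 629.7 -260.9   39. ]
 [ 617.4 -146.1   39. ]]
[[323.2 174.7   5.5   6.8  90. ]
 [352.7 193.    6.5  22.9   1.8]
 [317.3 190.9   5.3  11.    7.4]
 [316.4 202.1   6.2  11.6  14.5]
 [357.7 232.7  22.9   6.3  86.3]
 [321.6 237.    6.1  22.9   6.3]
 [366.4 230.4   6.2   5.8  90. ]
 [368.1 237.5   7.1   6.7  83.3]]
[[ 675.9 -172.    39. ]
 [ 616.1 -265.7   39. ]
 [ 623.5 -152.3   39. ]
 [ 587.6 -148.8   39. ]
 [ 488.9 -279.3   39. ]
 [ 476.1 -163.9   39. ]
 [ 496.  -307.4   39. ]
 [ 473.4 -312.4   39. ]]
(332, 376) (332, 268)
mug [[372.  64.  95.]] spool [[758.  64.  70.]] iron near [[ 671. -157.   20.]] [[698. -94. 100.]] spray [[655.36454983 450.65542533 100.        ]] pinbox [[420.63778249 334.74913498  43.        ]]
```

View pics/m.png

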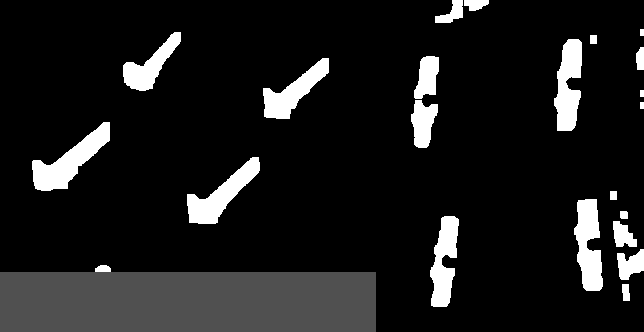

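```bash
cat >> h.py <<'E'
yaw_r=-.126
def pose_d(yaw,pitch):
    "tool y = left of yaw direction, tool z forward along yaw and pitched down by pitch (deg)"
    p=np.radians(pitch);f=np.array([np.cos(yaw),np.sin(yaw),0]);y=np.array([-f[1],f[0],0])
    d=np.cos(p)*f-np.sin(p)*np.array([0,0,1.]);return np.c_[np.cross(y,d),y,d]
G=np.array([605.9,227,170.2])
E
python3 - <<'E'
from h import *
print(rel([440,-20,330],pose_d(yaw_r,90)))
R=pose_d(yaw_r,45);print(R.round(3)); print(G+3*R[:,2], (G-90*R[:,2]))
E
```

```text
(array([ 41.75, -40.95, -11.14]), array([-0.000e+00, -1.000e-01, -1.568e+02]))
[[-0.702  0.126  0.702]
 [ 0.089  0.992 -0.089]
 [-0.707  0.    -0.707]]
[608.00450357 226.73342032 168.07867966] [542.76489293 234.99739054 233.83961031]
```

Call:
{"method": "servo_tool", "body": {"motion": [0,41.7,-41,-11.1,0,0,-157,0,41.7,-41,-11.1,0,0,-157,0,41.7,-41,-11.1,0,0,-157,0,41.7,-41,-11.1,0,0,-157,0,41.7,-41,-11.1,0,0,-157,0,41.7,-41,-11.1,0,0,-157,0,41.7,-41,-11.1,0,0,-157,0,41.7,-41,-11.1,0,0,-157], "newtons": 60}}

```text
time_s: 1.1
eef_pos: [393.8, -99.2, 312.3]
tcp_rot: [1.971, 2.446, 0.001]
contact_force: [1.3, -0.2, -0.2]
grip_width: 92.8
```

Run:
```python
from h import *
s=manip.state();print(s['time_s'],s['eef_pos'],s['joint_positions'])
R=pose_d(yaw_r,45);print(rel(G-90*R[:,2],R))
```

```text
1.1 [393.76583833 -99.22424994 312.26267814] [-3.62063654e-01 -1.58828056e-02  1.85696725e+00  6.82126919e-04
  1.30020467e+00 -5.76377628e-01]
(array([29.49, 21.66,  7.87]), array([-27.6, -39.1, -66.7]))
```

Call:
{"method": "servo_tool", "body": {"motion": [0.3,15,11,2,-14,-20,-33,0.3,29.5,21.7,7.9,-27.6,-39.1,-66.7,0.3,29.5,21.7,7.9,-27.6,-39.1,-66.7,0.3,29.5,21.7,7.9,-27.6,-39.1,-66.7,0.3,29.5,21.7,7.9,-27.6,-39.1,-66.7,0.3,29.5,21.7,7.9,-27.6,-39.1,-66.7,0.3,29.5,21.7,7.9,-27.6,-39.1,-66.7,0.3,29.5,21.7,7.9,-27.6,-39.1,-66.7]}}

```text
time_s: 2.1
eef_pos: [542.4, 236.1, 232.2]
tcp_rot: [0.139, 2.352, -0.062]
contact_force: [0.2, 0.0, 0.0]
grip_width: 64.8
```

Run:
```python
from h import *
s=manip.state();print(s['joint_positions'],s['contact_force'])
R=pose_d(yaw_r,45);print(rel(G-90*R[:,2],R),rel(G+3*R[:,2],R))
```

```text
[ 5.35390297e-01  2.36171053e-01  2.00584301e+00 -1.12847820e+00
  4.99393236e-01  6.51904700e-04] [0.19924554 0.02441736 0.03643595]
(array([-0.15, -0.11, -0.08]), array([0.1, 0. , 0.4])) (array([-0.14, -0.13,  9.22]), array([0.1, 0. , 0.4]))
```

Run:
```python
from h import *
a=shot('scene','s1');s=manip.state();R=Ro.from_rotvec(s['tcp_rot']).as_matrix();p=s['eef_pos']
w=s['grip_width']/2
f=cv2.resize(a['frame'][185:260,320:420,::-1],None,fx=8,fy=8,interpolation=cv2.INTER_CUBIC)
for q in (p+R[:,1]*w,p-R[:,1]*w,p):
    u=proj(a,q)[0];print(u.round(1));cv2.circle(f,tuple(((u-[320,185]+.5)*8).astype(int)),4,(0,0,255),1)
for k in (0,90):
    u=proj(a,G+R[:,2]*3)[0];cv2.circle(f,tuple(((u-[320,185]+.5)*8).astype(int)),4,(255,0,0),1)
cv2.imwrite('pics/s1c.png',f)
```

```text
[394.3 193.4]
[367.8 185. ]
[380.9 189.1]
```

View pics/s1c.png

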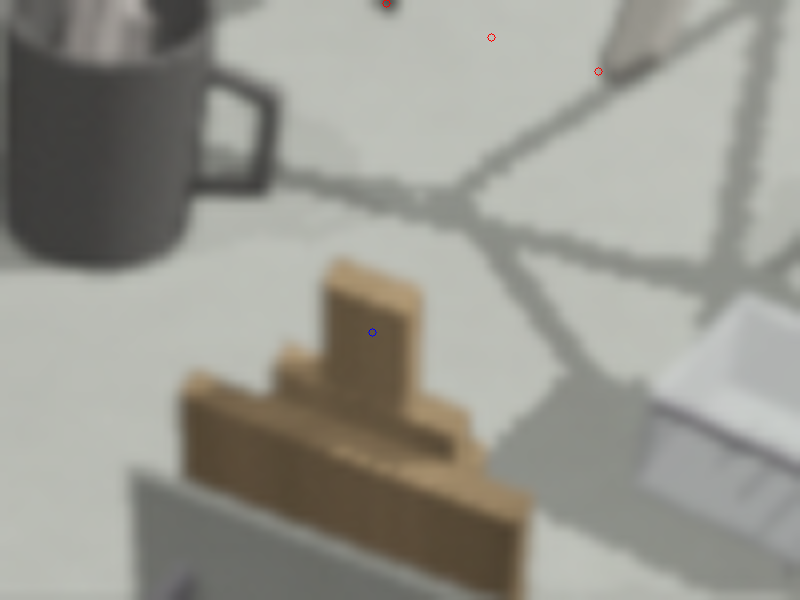

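The gripper tips show about 1 px off their predicted spots, at crop (605,78) against (598,72). So the scene camera is biased by about 2–3 mm and the top view is closer to true. I'll shift the grasp to match and go in.

Call:
{"method": "servo_tool", "body": {"motion": [0.3,-0.06,-0.3,4,0,0,0,0.3,-0.06,-0.3,7,0,0,0,0.3,-0.06,-0.3,9.2,0,0,0,0.3,-0.06,-0.3,9.2,0,0,0,1,-0.06,-0.3,9.2,0,0,0,1,-0.06,-0.3,9.2,0,0,0,1,-0.06,-0.3,9.2,0,0,0,1,-0.06,-0.3,9.2,0,0,0], "newtons": 60}}

```text
time_s: 3.15
eef_pos: [606.3, 224.5, 167.5]
tcp_rot: [0.134, 2.351, -0.063]
contact_force: [-0.3, 0.3, 0.2]
grip_width: 29.7
```

Run:
```python
from h import *
s=manip.state();print(s['joint_positions'],s['contact_force'],s['torque'],s['grip_width'])
u=np.array([.2068,-.0262,.978]);R=Ro.from_rotvec(s['tcp_rot']).as_matrix()
print((R.T@u).round(3))
```

```text
[ 0.44641071  0.42131419  1.94118511 -1.38796784  0.39804084  0.21707435] [-0.31771366  0.32243516  0.20887557] [ 0.13590366  0.14490746 -0.03143961] 29.6863557169934
[-0.84  -0.008 -0.542]
```

Call:
{"method": "servo_tool", "body": {"motion": [1,0,0,0,0,0,0,1,0,0,0,0,0,0,1,-0.84,0,-0.54,0,0,0,1,-1.7,0,-1.1,0,0,0,1,-2.5,0,-1.6,0,0,0,1,-3.4,0,-2.2,0,0,0,1,-4.2,0,-2.7,0,0,0,1,-4.2,0,-2.7,0,0,0], "newtons": 60}}

```text
time_s: 4.15
eef_pos: [616.9, 223.5, 216.6]
tcp_rot: [0.134, 2.35, -0.063]
contact_force: [0.0, -0.5, -1.2]
grip_width: 26.9
```

Run:
```python
from h import *
s=manip.state();print(s['joint_positions'],s['torque'])
a=shot('scene','s2');cv2.imwrite('pics/s2c.png',cv2.resize(a['frame'][130:280,300:440,::-1],None,fx=4,fy=4,interpolation=cv2.INTER_CUBIC))
```

```text
[ 0.43531455  0.35302765  1.8872926  -1.1247412   0.42816429 -0.07783176] [ 0.08577249  0.3933187  -0.00572503]
```

View pics/s2c.png

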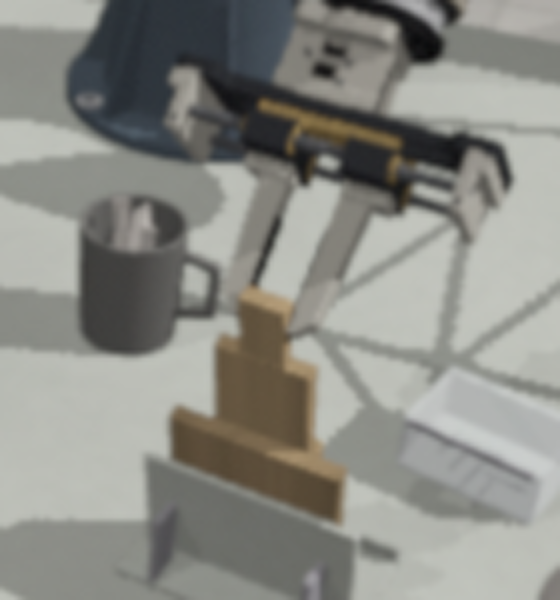

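The tongue board at crop (265,370) has come up about 50 mm and the other boards are standing. I'll keep pulling.

Call:
{"method": "servo_tool", "body": {"motion": [1,-1.3,0,-0.8,0,0,0,1,-2.5,0,-1.6,0,0,0,1,-3.8,0,-2.4,0,0,0,1,-5,0,-3.2,0,0,0,1,-6.3,0,-4.1,0,0,0,1,-7.6,0,-4.9,0,0,0,1,-8.8,0,-5.7,0,0,0,1,-10.1,0,-6.5,0,0,0]}}

```text
time_s: 5.2
eef_pos: [641.5, 221.0, 332.9]
tcp_rot: [0.134, 2.352, -0.064]
contact_force: [0.4, 0.3, -1.7]
grip_width: 27.2
```

Run:
```python
from h import *
s=manip.state();print(s['joint_positions'],s['torque'])
yb=.108;R=pose_d(yb,90+20)
print('mid',rel([560,60,330],pose_d(0.0,80)))
```

```text
[ 0.41048078  0.2426385   1.71474954 -0.70318521  0.59018767 -0.57103352] [ 0.14964872  0.36959602 -0.06667231]
mid (array([  4.68, -16.93,  -4.12]), array([-3.5, 35. , -5.8]))
```

Call:
{"method": "servo_tool", "body": {"motion": [1,0,-6,-1,0,0,0,1,4.7,-17,-4.1,-3.5,35,-5.8,1,4.7,-17,-4.1,-3.5,35,-5.8,1,4.7,-17,-4.1,-3.5,35,-5.8,1,4.7,-17,-4.1,-3.5,35,-5.8,1,4.7,-17,-4.1,-3.5,35,-5.8]}}

```text
time_s: 5.95
eef_pos: [561.1, 58.3, 328.8]
tcp_rot: [0.004, 2.968, -0.0]
contact_force: [-0.3, 0.5, -1.9]
grip_width: 26.8
```

Run:
```python
from h import *
s=manip.state();print(s['joint_positions'],s['torque'])
print('lay',rel([612,10,100],pose_d(.108,117)))
```

```text
[ 0.02327268  0.19744548  1.59110021 -0.00491703  1.17913111 -1.54327854] [ 0.06509768 -0.08384418  0.07186559]
lay (array([-1.07, -4.82, 23.42]), array([ 1. , 36.9, -6.4]))
```

Call:
{"method": "servo_tool", "body": {"motion": [1,-1.1,-4.8,15,1,30,-6.4,1,-1.1,-4.8,23.4,1,36.9,-6.4,1,-1.1,-4.8,23.4,1,36.9,-6.4,1,-1.1,-4.8,23.4,1,36.9,-6.4,1,-1.1,-4.8,23.4,1,36.9,-6.4,1,-1.1,-4.8,23.4,1,36.9,-6.4]}}

```text
time_s: 6.7
eef_pos: [612.8, 10.7, 102.0]
tcp_rot: [0.144, -2.673, 0.038]
contact_force: [0.8, 0.3, -0.5]
grip_width: 27.1
```

Run:
```python
from h import *
s=manip.state();print(s['joint_positions'],s['torque'],s['contact_force'])
print('lay',rel([612,10,30],pose_d(.108,117)),rel([612,10,9],pose_d(.108,122)))
a=shot('scene','s3');cv2.imwrite('pics/s3c.png',cv2.resize(a['frame'][120:300,220:440,::-1],None,fx=3,fy=3,interpolation=cv2.INTER_CUBIC))
```

```text
[-0.02939548  0.84081622  1.19763001 -0.0642308   1.5646965  -1.69261941] [ 0.17718582 -0.63488151  0.03834507] [ 0.78187925  0.25687302 -0.47603012]
lay (array([-3.15, -0.04,  6.47]), array([-0.2,  0.3, -0. ])) (array([-4.1 , -0.03,  8.35]), array([-0.2,  5.3, -0. ]))
```

View pics/s3c.png

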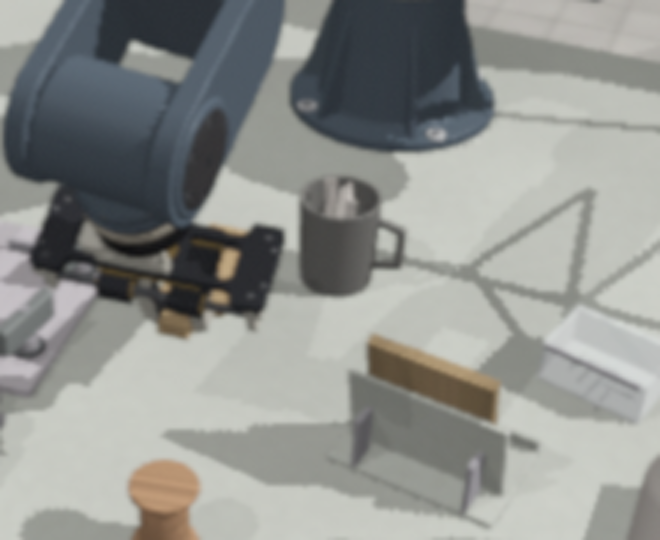

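The board is held roughly level at crop (200,270), and the wide board still stands in the rack. I'll lower it now.

Call:
{"method": "servo_tool", "body": {"motion": [1,-1.6,0,3.3,0,0,0,1,-3.1,0,6.5,0,0,0,1,-3.1,0,6.5,0,0,0,1,-3.6,0,7.4,0,2.5,0,1,-4.1,0,8.3,0,5,0,1,-4.1,0,8.3,0,5,0,1,-4.1,0,8.3,0,5,0]}}

```text
time_s: 7.62
eef_pos: [613.8, 10.4, 13.1]
tcp_rot: [0.14, -2.592, 0.044]
contact_force: [-0.3, 0.5, -1.9]
grip_width: 27.4
```

Call:
{"method": "servo_tool", "body": {"motion": [1,-0.1,0,0.2,0,0,0,1,-0.25,0,0.4,0,0,0,1,-0.25,0,0.4,0,0,0]}}

```text
time_s: 8.0
eef_pos: [613.8, 10.4, 8.5]
tcp_rot: [0.14, -2.592, 0.044]
contact_force: [0.9, -1.1, -0.6]
grip_width: 27.0
```

Call:
{"method": "servo_tool", "body": {"motion": [0.4,0,0,0,0,0,0,0.4,0,0,0,0,0,0,0.4,0,0,0,0,0,0,0.4,0,0,-2,0,0,0,0.4,0,0,-6,0,0,0,0,0,0,-12,0,0,0,0,0,0,-18,0,-20,0,0,0,0,-24,0,-32,0]}}

```text
time_s: 9.0
eef_pos: [739.1, 24.8, 215.0]
tcp_rot: [0.161, -2.972, 0.018]
contact_force: [-0.3, -0.5, -0.3]
grip_width: 80.9
```

Run:
```python
from h import *
s=manip.state();print(s['eef_pos'],s['joint_positions'])
print(rel([500,180,400],pose_d(.108,90)),rel([420,-300,350],pose_d(.108,90)))
```

```text
[739.09364274  24.79605527 215.03710597] [-0.02016421  0.81963263  0.89372456 -0.02453191  1.59221416 -1.69801119]
(array([ 24.84,  17.96, -14.66]), array([-0.2, -9.5,  0. ])) (array([ 36.98, -28.87,  -7.4 ]), array([-0.2, -9.5,  0. ]))
```

Call:
{"method": "servo_tool", "body": {"motion": [0,10,10,-15,0,-9.5,0,0,27,29,-18,0,-9.5,0,0,37,29,-18,0,-9.5,0,0,37,29,-18,0,-9.5,0,0,37,29,-18,0,-9.5,0,0,37,29,-18,0,-9.5,0,0,37,29,-18,0,-9.5,0,0,37,29,-18,0,-9.5,0]}}

```text
time_s: 10.0
eef_pos: [381.6, 272.3, 448.7]
tcp_rot: [-0.17, 3.136, -0.005]
contact_force: [0.8, 1.0, -0.0]
grip_width: 93.1
```

Run:
```python
from h import *
print(manip.state()['eef_pos'])
b=shot('top','t1');a=shot('scene','s4')
hsv=cv2.cvtColor(b['frame'],cv2.COLOR_RGB2HSV)
m=((hsv[...,0]>8)&(hsv[...,0]<25)&(hsv[...,1]>75)&(hsv[...,2]>90)).astype(np.uint8)
m[:,:225]=0;m[:,320:]=0
big=cv2.resize(m*255,None,fx=4,fy=4,interpolation=cv2.INTER_CUBIC)>127
n,l,st,c=cv2.connectedComponentsWithStats(big.astype(np.uint8))
for i in range(1,n):
    if st[i,4]<1500: continue
    p=np.argwhere(l==i)[:,::-1].astype(np.float32);r=cv2.minAreaRect(p);bx=(cv2.boxPoints(r)+.5)/4-.5
    print(st[i],bx.round(1).tolist());w=onz(b,bx,12);print(w.round(1).tolist(),np.linalg.norm(np.diff(w,axis=0),axis=1),w.mean(0))
f=np.hstack([b['frame'][150:300,160:390],a['frame'][150:300,160:420]])[:,:,::-1]
f=np.vstack([cv2.resize(b['frame'][165:285,200:390,::-1],None,fx=4,fy=4,interpolation=cv2.INTER_CUBIC)])
cv2.imwrite('pics/t1c.png',f);print(f.shape)
```

```text
[381.56486433 272.30088326 448.74341029]
[ 960  552   68   84 4490] [[239.60000610351562, 137.60000610351562], [256.3999938964844, 137.60000610351562], [256.3999938964844, 158.39999389648438], [239.60000610351562, 158.39999389648438]]
[[803.7, 97.9, 12.0], [803.4, 42.9, 12.0], [734.6, 43.3, 12.0], [735.0, 98.1, 12.0]] [54.95625723 68.74953309 54.7960797 ] [769.16492191  70.5329158   12.        ]
[ 1036   756    88   228 14156] [[256.70001220703125, 189.6999969482422], [275.5, 187.6999969482422], [281.5, 244.39999389648438], [262.70001220703125, 246.39999389648438]]
[[631.6, 42.6, 12.0], [637.7, -18.6, 12.0], [453.2, -36.5, 12.0], [447.4, 24.3, 12.0]] [ 61.5725456  185.31658416  61.08430986] [542.45681268   2.95862207  12.        ]
(480, 760, 3)
```

View pics/t1c.png

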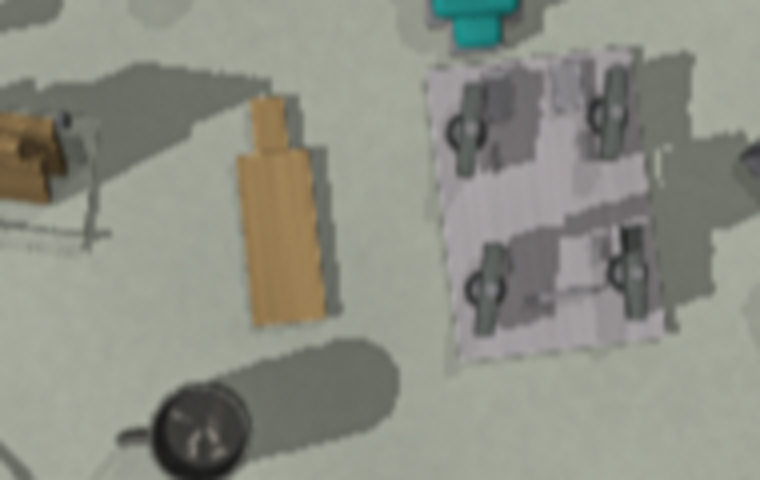

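Run:
```python
from bars import *
b=load('t1')
f=cv2.resize(b['frame'][165:275,290:385],None,fx=4,fy=4,interpolation=cv2.INTER_CUBIC).astype(int)
m=((f[...,0]>f[...,1]+1)&(f[...,2]>f[...,1]-2)&(f[...,1]>60)).astype(np.uint8)
m=cv2.morphologyEx(m,cv2.MORPH_CLOSE,np.ones((21,21),np.uint8));m=cv2.morphologyEx(m,cv2.MORPH_OPEN,np.ones((25,25),np.uint8))
n,l,st,c=cv2.connectedComponentsWithStats(m);i=1+st[1:,4].argmax()
p=np.argwhere(l==i)[:,::-1].astype(np.float32);r=cv2.minAreaRect(p);bx=(cv2.boxPoints(r)+.5)/4-.5+[290,165]
w=onz(b,bx,10);print(w.round(1).tolist(),np.linalg.norm(np.diff(w,axis=0),axis=1),w.mean(0).round(1),st[i],r[1][0]*r[1][1])
o,_=blobs(b,(305,180,372,255));print(np.c_[o.round(1),onz(b,o[:,:2],39).round(1)])
print(rel([520.1,.8,120],pose_d(.098,90)))
```

```text
[[657.1, -118.0, 10.0], [676.3, -286.9, 10.0], [436.9, -310.8, 10.0], [418.4, -143.6, 10.0]] [169.99054657 240.58129162 168.24387738] [ 547.1 -214.8   10. ] [   69    54   221   304 50049] 61066.01091765566
[[ 352.5  193.     6.4   23.1    3.7  615.9 -265.3   39. ]
 [ 317.1  191.1    5.5   10.8    6.3  623.1 -151.7   39. ]
 [ 316.2  202.3    6.6   11.2   14.9  587.  -148.4   39. ]
 [ 357.7  233.    22.4    6.5   86.5  487.8 -279.3   39. ]
 [ 322.5  230.9    5.5   10.4    5.9  495.6 -167.2   39. ]
 [ 320.9  242.7   10.8    5.5   90.   458.1 -161.5   39. ]]
(array([-10.64, -28.68,  33.19]), array([-0. ,  0.3,  0.8]))
```

Call:
{"method": "servo_tool", "body": {"motion": [0,-10.6,-28.7,25,0,0,0.8,0,-10.6,-28.7,25,0,0,0.8,0,-10.6,-28.7,25,0,0,0.8,0,-10.6,-28.7,33.2,0,0,0.8,0,-10.6,-28.7,38,0,0,0.8,0,-10.6,-28.7,41,0,0,0.8,0,-10.6,-28.7,41,0,0,0.8,0,-10.6,-28.7,41,0,0,0.8]}}

```text
time_s: 11.1
eef_pos: [517.0, 5.6, 54.9]
tcp_rot: [-0.154, 3.133, -0.0]
contact_force: [1.4, 0.2, 0.3]
grip_width: 92.9
```

Run:
```python
from h import *
print(manip.state()['eef_pos'],rel([520.1,.8,3],pose_d(.098,90)))
```

```text
[517.00235732   5.64077939  54.88326177] (array([-0.23, -0.51,  5.19]), array([-0. ,  0.3,  0. ]))
```

Call:
{"method": "servo_tool", "body": {"motion": [0,-0.27,-0.5,2.5,0,0.3,0,0,-0.27,-0.5,4.3,0,0.3,0,0,-0.27,-0.5,5.1,0,0.3,0,0,-0.27,-0.5,5.1,0,0.3,0]}}

```text
time_s: 11.6
eef_pos: [520.5, 1.2, 4.2]
tcp_rot: [-0.155, 3.138, -0.001]
contact_force: [0.4, -1.3, -0.4]
grip_width: 92.9
```

Call:
{"method": "servo_tool", "body": {"motion": [1,0,0,0,0,0,0,1,0,0,0,0,0,0,1,0,0,0,0,0,0,1,0,0,0,0,0,0], "newtons": 40}}

```text
time_s: 12.1
eef_pos: [520.6, 1.2, 4.4]
tcp_rot: [-0.155, 3.137, -0.001]
contact_force: [-0.6, 0.6, 3.5]
grip_width: 59.3
```

Run:
```python
from h import *
s=manip.state();print(s['eef_pos'],s['contact_force'],s['grip_width'],rel([520.1,.8,3],pose_d(.098,90)))
```

```text
[520.58144515   1.19882732   4.39424028] [-0.57139308  0.61927961  3.4676929 ] 59.288815994431765 (array([ 0.05, -0.03,  0.14]), array([-0.,  0.,  0.]))
```

Call:
{"method": "servo_tool", "body": {"motion": [1,0,0,-3,0,0,0,1,0,0,-6,0,0,0,1,0,0,-10,0,0,0,1,0,0,-10,0,0,0]}}

```text
time_s: 12.6
eef_pos: [521.9, 1.2, 106.7]
tcp_rot: [-0.155, 3.133, -0.002]
contact_force: [-0.2, 0.0, -2.3]
grip_width: 59.4
```

Run:
```python
from h import *
s=manip.state();print(s['contact_force'],s['grip_width'],rel([547.3,-214.4,100],pose_d(.107,90)))
```

```text
[-0.16781327  0.02433493 -2.30070648] 59.3515438916366 (array([ -0.39, -21.7 ,   0.7 ]), array([-0.1,  0.3, -0.5]))
```

Call:
{"method": "servo_tool", "body": {"motion": [1,0,-5,0,0,0,0,1,-0.2,-10,0,0,0,0,1,-0.4,-15,0,0,0.3,-0.5,1,-0.4,-19,0,0,0.3,-0.5,1,-0.4,-21.7,0,0,0.3,-0.5,1,-0.4,-21.7,0,0,0.3,-0.5,1,-0.4,-21.7,0,0,0.3,-0.5]}}

```text
time_s: 13.48
eef_pos: [546.7, -213.5, 106.0]
tcp_rot: [0.169, -3.135, 0.001]
contact_force: [-0.5, 0.4, -1.9]
grip_width: 59.8
```

Run:
```python
from h import *
a=shot('scene','s5')
s=manip.state();print(s['contact_force'],s['grip_width'],rel([547.3,-214.4,45],pose_d(.107,90)),rel([547.3,-214.4,14.4],pose_d(.107,90)))
```

```text
[-0.27255331 -0.25293566 -1.39038991] 59.79129540135511 (array([-0.03, -0.11,  6.13]), array([-0. , -0.1,  0.1])) (array([-0.04, -0.11,  9.19]), array([-0. , -0.1,  0.1]))
```

Call:
{"method": "servo_tool", "body": {"motion": [1,0,-0.1,3,0,0,0,1,0,-0.1,6,0,0,0,1,0,-0.1,7.3,0,0,0,1,0,-0.1,7.3,0,0,0.1,1,0,-0.1,7.3,0,0,0.1]}}

```text
time_s: 14.15
eef_pos: [547.5, -214.4, 34.4]
tcp_rot: [0.168, -3.137, 0.002]
contact_force: [0.5, -0.7, -1.6]
grip_width: 59.5
```

Run:
```python
from h import *
a=shot('scene','s6');cv2.imwrite('pics/s6c.png',cv2.resize(a['frame'][165:265,165:275,::-1],None,fx=6,fy=6,interpolation=cv2.INTER_CUBIC))
s=manip.state();print(s['contact_force'],s['grip_width'],rel([547.3,-214.4,14.4],pose_d(.107,90)))
```

```text
[ 0.31601239 -1.04033867 -2.06409523] 59.36435406844042 (array([0.03, 0.02, 2.01]), array([-0.1,  0. , -0. ]))
```

View pics/s6c.png

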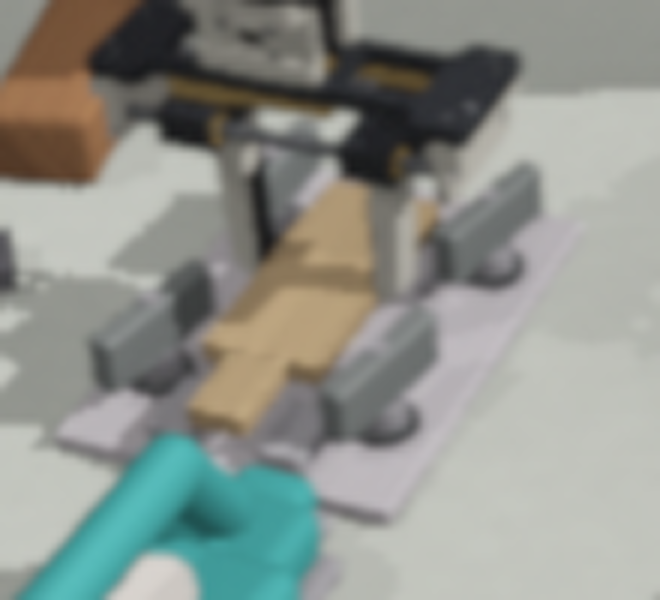

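The board at crop (290,310) hangs over the nest with its tongue at (235,400), lined up between the cheeks. I'll lower it slowly.

Call:
{"method": "servo_tool", "body": {"motion": [1,0,0,0.5,0,0,0,1,0,0,1,0,0,0,1,0,0,1.5,0,0,0,1,0,0,1.9,0,0,0,1,0,0,1.9,0,0,0]}}

```text
time_s: 14.82
eef_pos: [547.4, -214.4, 15.1]
tcp_rot: [0.167, -3.137, 0.002]
contact_force: [-0.9, 0.5, -0.5]
grip_width: 59.2
```

Call:
{"method": "servo_tool", "body": {"motion": [0.2,0,0,0.1,0,0,0,0.2,0,0,0.1,0,0,0,0.2,0,0,0,0,0,0,0.2,0,0,-3,0,0,0,0.2,0,0,-8,0,0,0,0.2,0,0,-14,0,0,0,0.2,0,0,-20,0,0,0,0.2,0,0,-25,0,0,0]}}

```text
time_s: 15.82
eef_pos: [547.5, -214.1, 267.9]
tcp_rot: [-0.167, 3.136, -0.003]
contact_force: [0.6, -0.7, -0.6]
grip_width: 74.3
```

Call:
{"method": "servo_tool", "body": {"motion": [0.4,-4,30,-5,0,0,0,0.4,-4,30,-5,0,0,0,0.4,-4,30,-5,0,0,0,0.4,-4,30,-5,0,0,0,0.4,-4,30,-5,0,0,0,0.4,-4,30,-5,0,0,0]}}

```text
time_s: 16.58
eef_pos: [555.2, 91.7, 318.2]
tcp_rot: [-0.174, 3.134, -0.002]
contact_force: [0.7, -0.3, -0.4]
grip_width: 55.8
```

Run:
```python
from bars import *
b=shot('top','t2');s=manip.state();print(s['eef_pos'])
f=np.vstack([cv2.resize(b['frame'][175:265,295:385,::-1],None,fx=6,fy=6,interpolation=cv2.INTER_CUBIC)])
cv2.imwrite('pics/t2c.png',f)
hsv=cv2.cvtColor(b['frame'],cv2.COLOR_RGB2HSV)
m=((hsv[...,0]>8)&(hsv[...,0]<25)&(hsv[...,1]>75)&(hsv[...,2]>60)).astype(np.uint8)
m[:,:310]=0;m[:,372:]=0;m[:178]=0;m[262:]=0
big=(cv2.resize(m*255,None,fx=4,fy=4,interpolation=cv2.INTER_CUBIC)>127).astype(np.uint8)
n,l,st,c=cv2.connectedComponentsWithStats(big);i=1+st[1:,4].argmax()
r=cv2.minAreaRect(np.argwhere(l==i)[:,::-1].astype(np.float32));bx=(cv2.boxPoints(r)+.5)/4-.5
w=onz(b,bx,22);print(w.round(1).tolist(),np.linalg.norm(np.diff(w,axis=0),axis=1),w.mean(0))
o,_=blobs(b,(305,180,372,255));print(np.c_[o.round(1),onz(b,o[:,:2],39).round(1)])
```

```text
[555.12105171  89.84327378 317.68075314]
[[657.7, -171.3, 22.0], [665.0, -233.1, 22.0], [481.1, -252.8, 22.0], [474.0, -191.4, 22.0]] [ 62.32033348 184.94845859  61.82561536] [ 569.4411045  -212.15537702   22.        ]
[[ 352.5  192.9    6.6   23.     3.3  616.4 -265.2   39. ]
 [ 317.5  190.8    5.3   10.     6.   624.  -152.8   39. ]
 [ 316.3  202.7   10.5    6.2   90.   585.9 -148.6   39. ]
 [ 357.7  232.6   22.7    6.3   85.9  489.2 -279.4   39. ]
 [ 322.3  231.2    5.7   11.     5.9  494.6 -166.5   39. ]
 [ 320.7  242.7   10.     6.2   90.   458.1 -160.7   39. ]]
```

View pics/t2c.png

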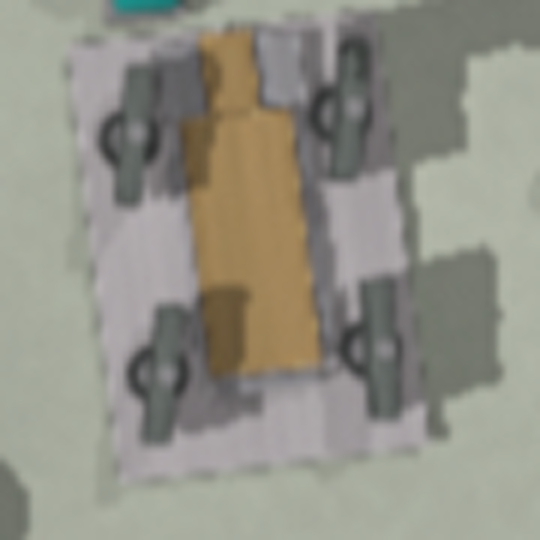

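The board sits in the nest: the measured body centre is within 0.5 mm of the press centre and the yaw agrees. Next are the clamps, in the order near left, far right, near right, far left.

```bash
cat >> h.py <<'E'
C=dict(NL=(477.2,-163.8),NR=(489.6,-279.1),FL=(604.4,-150.1),FR=(616.8,-265.4))
def cl(k,yaw):
    s=manip.state();print(s['time_s'],s['eef_pos'].round(1),s['contact_force'].round(1),s['joint_positions'].round(2))
    for z in(80,34):print(k,z,*rel([*C[k],z],pose_d(yaw,90)))
E
python3 -c "
from h import *
cl('NL',-.11)"
```

```text
16.625 [555.1  89.8 317.7] [ 1.2 -1.1  0.4] [ 0.08  0.29  1.49 -0.    1.36 -1.6 ]
NL 80 [ 10.56 -24.31  23.81] [-0.1  0.1 12.6]
NL 34 [ 10.57 -24.3   28.41] [-0.1  0.1 12.6]
```

Call:
{"method": "servo_tool", "body": {"motion": [0.6,10.6,-24.3,15,0,0,12.6,0.6,10.6,-24.3,15,0,0,12.6,0.6,10.6,-24.3,15,0,0,12.6,0.6,10.6,-24.3,15,0,0,12.6,0.6,10.6,-24.3,15,0,0,12.6,0.6,10.6,-24.3,20,0,0,12.6,0.6,10.6,-24.3,22.8,0,0,12.6,0.6,10.6,-24.3,22.8,0,0,12.6]}}

```text
time_s: 17.62
eef_pos: [475.1, -164.3, 88.6]
tcp_rot: [-0.176, -3.135, 0.001]
contact_force: [0.4, 0.2, 0.6]
grip_width: 37.3
```

```bash
python3 -c "
from h import *
cl('NL',-.11)"
```

```text
17.625 [ 475.1 -164.3   88.6] [0.4 0.2 0.6] [-0.42  0.45  1.88 -0.    0.81 -1.88]
NL 80 [-0.2   0.08  0.86] [-0.  -0.1 -0.1]
NL 34 [-0.21  0.08  5.46] [-0.  -0.1 -0.1]
```

Call:
{"method": "servo_tool", "body": {"motion": [0.6,-0.2,0.1,2.5,0,0,0,0.6,-0.2,0.1,4.5,0,0,0,0.6,-0.2,0.1,5.4,0,0,0,1,-0.2,0.1,5.4,0,0,0,1,-0.2,0.1,5.4,0,0,0,1,-0.2,0.1,5.4,0,0,0], "newtons": 30}}

```text
time_s: 18.38
eef_pos: [477.7, -164.1, 35.4]
tcp_rot: [-0.175, -3.137, 0.003]
contact_force: [-1.9, -2.2, 2.8]
grip_width: 13.6
```

```bash
python3 -c "
from h import *
cl('NL',-.678)
s=manip.state();print(s['torque'],s['grip_width'])"
```

```text
18.375 [ 477.7 -164.1   35.4] [-1.9 -2.2  2.8] [-0.42  0.55  1.9  -0.    0.7  -1.88]
NL 80 [ 0.05  0.02 -4.46] [-0.1  0.  32.4]
NL 34 [0.05 0.03 0.14] [-0.1  0.  32.4]
[-0.27909357  0.27494896 -0.03173492] 13.600916018072176
```

Call:
{"method": "servo_tool", "body": {"motion": [1,0,0,0,0,0,10,1,0,0,0,0,0,20,1,0,0,0,0,0,30,1,0,0,0,0,0,33,1,0,0,0,0,0,33,1,0,0,0,0,0,33]}}

```text
time_s: 19.12
eef_pos: [477.4, -164.7, 35.5]
tcp_rot: [1.059, 2.958, -0.004]
contact_force: [-2.6, -6.0, -5.3]
grip_width: 13.9
```

```bash
python3 -c "
from h import *
cl('NL',-.678)
cl('FR',-.08)"
```

```text
19.125 [ 477.4 -164.7   35.5] [-2.6 -6.  -5.3] [-0.42  0.55  1.9  -0.    0.7  -1.3 ]
NL 80 [ 0.07  0.05 -4.45] [-0.1  0.1 -0.5]
NL 34 [0.07 0.06 0.15] [-0.1  0.1 -0.5]
19.125 [ 477.4 -164.7   35.5] [-2.6 -6.  -5.3] [-0.42  0.55  1.9  -0.    0.7  -1.3 ]
FR 80 [-17.17   1.05  -4.43] [ -0.2   0.  -34.8]
FR 34 [-17.17   1.07   0.17] [ -0.2   0.  -34.8]
```

Call:
{"method": "servo_tool", "body": {"motion": [0.6,0,0,0,0,0,0,0.6,0,0,0,0,0,0,0.6,0,0,-4,0,0,0,0.6,-8,0.5,-5,0,0,-15,0.6,-17.2,1.1,-5,0,0,-34.8,0.6,-17.2,1.1,-5,0,0,-34.8,0.6,-17.2,1.1,-5,0,0,-34.8,0.6,-17.2,1.1,-4.5,0,0,-34.8]}}

```text
time_s: 20.12
eef_pos: [617.5, -265.2, 80.5]
tcp_rot: [-0.127, -3.139, 0.004]
contact_force: [-1.0, -0.5, -0.2]
grip_width: 36.9
```

```bash
python3 -c "
from h import *
cl('FR',-.08)"
```

```text
20.125 [ 617.5 -265.2   80.5] [-1.  -0.5 -0.2] [-0.47  0.72  1.41 -0.    1.01 -1.96]
FR 80 [ 0.07 -0.02  0.05] [-0.1 -0.  -0. ]
FR 34 [ 0.06 -0.01  4.65] [-0.1 -0.  -0. ]
```

Accuracy is good, so I'll descend and close in one call, then turn.

Call:
{"method": "servo_tool", "body": {"motion": [0.6,0.06,0,2.5,0,0,0,0.6,0.06,0,4.6,0,0,0,0.6,0.06,0,4.6,0,0,0,1,0.06,0,4.6,0,0,0,1,0.06,0,4.6,0,0,0,1,0.06,0,4.6,0,0,0]}}

```text
time_s: 20.88
eef_pos: [617.2, -265.9, 35.3]
tcp_rot: [0.126, 3.138, -0.006]
contact_force: [-1.4, 0.3, 1.8]
grip_width: 14.0
```

Call:
{"method": "servo_tool", "body": {"motion": [1,0,0,0,0,0,10,1,0,0,0,0,0,20,1,0,0,0,0,0,30,1,0,0,0,0,0,34.5,1,0,0,0,0,0,34.5,1,0,0,0,0,0,34.5]}}

```text
time_s: 21.62
eef_pos: [617.0, -266.4, 35.3]
tcp_rot: [1.048, 2.959, -0.006]
contact_force: [-2.0, -5.4, -2.7]
grip_width: 14.0
```

```bash
python3 -c "
from h import *
cl('FR',-.678)
cl('NR',.1)"
```

```text
21.625 [ 617.  -266.4   35.3] [-2.  -5.4 -2.7] [-0.48  0.78  1.43 -0.    0.93 -1.36]
FR 80 [ 0.06  0.05 -4.47] [-0.2  0.2 -0.2]
FR 34 [0.08 0.07 0.13] [-0.2  0.2 -0.2]
21.625 [ 617.  -266.4   35.3] [-2.  -5.4 -2.7] [-0.48  0.78  1.43 -0.    0.93 -1.36]
NR 80 [ 9.09 -9.02 -4.47] [ -0.2   0.1 -44.7]
NR 34 [ 9.1  -9.    0.13] [ -0.2   0.1 -44.7]
```

Call:
{"method": "servo_tool", "body": {"motion": [0.6,0,0,0,0,0,0,0.6,0,0,0,0,0,0,0.6,0,0,-4,0,0,0,0.6,5,-5,-5,0,0,-15,0.6,9.1,-9,-5,0,0,-44.7,0.6,9.1,-9,-5,0,0,-44.7,0.6,9.1,-9,-5,0,0,-44.7,0.6,9.1,-9,-4.5,0,0,-44.7]}}

```text
time_s: 22.62
eef_pos: [490.0, -279.0, 80.7]
tcp_rot: [-0.157, 3.136, -0.008]
contact_force: [-0.4, -0.1, -0.7]
grip_width: 37.0
```

```bash
python3 -c "
from h import *
cl('NR',.1)"
```

```text
22.625 [ 490.  -279.    80.7] [-0.4 -0.1 -0.7] [-0.6   0.55  1.73 -0.    0.86 -2.27]
NR 80 [ 0.04 -0.01  0.07] [-0.3  0.1  0. ]
NR 34 [0.04 0.01 4.67] [-0.3  0.1  0. ]
```

Call:
{"method": "servo_tool", "body": {"motion": [0.6,0.04,0,2.5,0,0,0,0.6,0.04,0,4.6,0,0,0,0.6,0.04,0,4.6,0,0,0,1,0.04,0,4.6,0,0,0,1,0.04,0,4.6,0,0,0,1,0.04,0,4.6,0,0,0]}}

```text
time_s: 23.38
eef_pos: [490.0, -279.3, 35.3]
tcp_rot: [-0.157, 3.135, -0.009]
contact_force: [0.0, 0.6, 3.7]
grip_width: 13.8
```

Call:
{"method": "servo_tool", "body": {"motion": [1,0,0,0,0,0,10,1,0,0,0,0,0,20,1,0,0,0,0,0,30,1,0,0,0,0,0,40,1,0,0,0,0,0,45,1,0,0,0,0,0,45,1,0,0,0,0,0,45]}}

```text
time_s: 24.25
eef_pos: [489.7, -280.1, 35.4]
tcp_rot: [1.055, 2.954, -0.008]
contact_force: [-0.8, -4.6, -4.0]
grip_width: 13.8
```

```bash
python3 -c "
from h import *
cl('NR',-.678)
cl('FL',-.086)"
```

```text
24.25 [ 489.7 -280.1   35.4] [-0.8 -4.6 -4. ] [-0.6   0.62  1.75 -0.01  0.77 -1.48]
NR 80 [ 0.05  0.05 -4.46] [-0.2  0.3 -0.4]
NR 34 [0.07 0.07 0.14] [-0.2  0.3 -0.4]
24.25 [ 489.7 -280.1   35.4] [-0.8 -4.6 -4. ] [-0.6   0.62  1.75 -0.01  0.77 -1.48]
FL 80 [-0.67 17.31 -4.51] [ -0.3   0.3 -34.4]
FL 34 [-0.64 17.32  0.09] [ -0.3   0.3 -34.4]
```

Call:
{"method": "servo_tool", "body": {"motion": [0.6,0,0,0,0,0,0,0.6,0,0,0,0,0,0,0.6,0,0,-4,0,0,0,0.6,0,8,-5,0,0,-15,0.6,-0.7,17.3,-5,0,0,-34.4,0.6,-0.7,17.3,-5,0,0,-34.4,0.6,-0.7,17.3,-5,0,0,-34.4,0.6,-0.7,17.3,-4.5,0,0,-34.4]}}

```text
time_s: 25.25
eef_pos: [604.9, -149.9, 79.9]
tcp_rot: [0.133, 3.135, -0.01]
contact_force: [-0.3, 0.2, -0.1]
grip_width: 37.2
```

```bash
python3 -c "
from h import *
cl('FL',-.086)"
```

```text
25.25 [ 604.9 -149.9   79.9] [-0.3  0.2 -0.1] [-0.32  0.64  1.56 -0.01  0.93 -1.8 ]
FL 80 [ 0.05 -0.03 -0.01] [-0.4  0.2  0.1]
FL 34 [0.06 0.   4.59] [-0.4  0.2  0.1]
```

Call:
{"method": "servo_tool", "body": {"motion": [0.6,0.06,0,2.5,0,0,0,0.6,0.06,0,4.5,0,0,0,0.6,0.06,0,4.5,0,0,0,1,0.06,0,4.5,0,0,0,1,0.06,0,4.5,0,0,0,1,0.06,0,4.5,0,0,0]}}

```text
time_s: 26.0
eef_pos: [604.8, -150.5, 35.6]
tcp_rot: [0.133, 3.134, -0.011]
contact_force: [-0.8, -1.1, 1.5]
grip_width: 13.7
```

Call:
{"method": "servo_tool", "body": {"motion": [1,0,0,0,0,0,10,1,0,0,0,0,0,20,1,0,0,0,0,0,30,1,0,0,0,0,0,34.3,1,0,0,0,0,0,34.3,1,0,0,0,0,0,34.3]}}

```text
time_s: 26.75
eef_pos: [604.5, -151.0, 35.6]
tcp_rot: [1.048, 2.955, -0.01]
contact_force: [-1.6, -4.8, -2.8]
grip_width: 14.0
```

```bash
python3 -c "
from h import *
cl('FL',-.678)
cl('NL',-.678)"
```

```text
26.75 [ 604.5 -151.    35.6] [-1.6 -4.8 -2.8] [-0.32  0.7   1.58 -0.01  0.85 -1.2 ]
FL 80 [ 0.03  0.05 -4.44] [-0.2  0.5 -0.2]
FL 34 [0.07 0.06 0.16] [-0.2  0.5 -0.2]
26.75 [ 604.5 -151.    35.6] [-1.6 -4.8 -2.8] [-0.32  0.7   1.58 -0.01  0.85 -1.2 ]
NL 80 [ 9.05 -9.03 -4.47] [-0.2  0.5 -0.2]
NL 34 [ 9.08 -9.01  0.13] [-0.2  0.5 -0.2]
```

Call:
{"method": "servo_tool", "body": {"motion": [0.6,0,0,0,0,0,0,0.6,0,0,0,0,0,0,0.6,0,0,-4,0,0.5,0,0.6,4.5,-4.5,-5,0,0.5,0,0.6,9.1,-9,-5,0,0.5,0,0.6,9.1,-9,-5,0,0.5,0,0.6,9.1,-9,-4.5,0,0.5,0]}}

```text
time_s: 27.62
eef_pos: [478.0, -163.6, 80.9]
tcp_rot: [1.05, 2.961, -0.005]
contact_force: [0.6, -0.3, -0.4]
grip_width: 37.0
```

```bash
python3 -c "
from h import *
cl('NL',-.68)"
```

```text
27.625 [ 478.  -163.6   80.9] [ 0.6 -0.3 -0.4] [-0.42  0.47  1.88 -0.    0.79 -1.31]
NL 80 [ 0.05 -0.07  0.09] [-0.2  0.1 -0.1]
NL 34 [ 0.06 -0.06  4.69] [-0.2  0.1 -0.1]
```

Call:
{"method": "servo_tool", "body": {"motion": [0.6,0.06,-0.06,2.5,0,0,0,0.6,0.06,-0.06,4.6,0,0,0,0.6,0.06,-0.06,4.6,0,0,0,1,0.06,-0.06,4.6,0,0,0,1,0.06,-0.06,4.6,0,0,0,1,0.06,-0.06,4.6,0,0,0]}}

```text
time_s: 28.38
eef_pos: [477.2, -164.6, 35.5]
tcp_rot: [1.048, 2.96, -0.007]
contact_force: [-2.4, -5.5, 4.2]
grip_width: 13.8
```

Call:
{"method": "servo_tool", "body": {"motion": [1,0,0,0,0,0,10,1,0,0,0,0,0,20,1,0,0,0,0,0,30,1,0,0,0,0,0,40,1,0,0,0,0,0,46,1,0,0,0,0,0,46,1,0,0,0,0,0,46]}}

```text
time_s: 29.25
eef_pos: [476.6, -164.9, 35.6]
tcp_rot: [2.12, 2.316, -0.008]
contact_force: [-3.7, -4.6, -2.8]
grip_width: 13.6
```

```bash
python3 -c "
from h import *
cl('NL',-1.464);print(manip.state()['torque'],manip.state()['grip_width'])
cl('FR',-.678)"
```

```text
29.25 [ 476.6 -164.9   35.6] [-3.7 -4.6 -2.8] [-0.42  0.55  1.9  -0.01  0.7  -0.5 ]
NL 80 [ 0.08  0.06 -4.44] [-0.1  0.3 -1.1]
NL 34 [0.11 0.07 0.16] [-0.1  0.3 -1.1]
[-0.79033704  0.46667017  0.41243548] 13.640932115855183
29.25 [ 476.6 -164.9   35.6] [-3.7 -4.6 -2.8] [-0.42  0.55  1.9  -0.01  0.7  -0.5 ]
FR 80 [-11.27  13.07  -4.41] [ -0.2   0.2 -46.1]
FR 34 [-11.24  13.08   0.19] [ -0.2   0.2 -46.1]
```

Call:
{"method": "servo_tool", "body": {"motion": [0.6,0,0,0,0,0,0,0.6,0,0,0,0,0,0,0.6,0,0,-4,0,0,0,0.6,-5.5,6.5,-5,0,0,-15,0.6,-11.3,13,-5,0,0,-46,0.6,-11.3,13,-5,0,0,-46,0.6,-11.3,13,-5,0,0,-46,0.6,-11.3,13,-4.5,0,0,-46]}}

```text
time_s: 30.25
eef_pos: [616.6, -266.0, 80.8]
tcp_rot: [1.042, 2.963, -0.009]
contact_force: [0.5, -0.4, -0.1]
grip_width: 37.5
```

```bash
python3 -c "
from h import *
cl('FR',-.68)"
```

```text
30.25 [ 616.6 -266.    80.8] [ 0.5 -0.4 -0.1] [-0.47  0.72  1.41 -0.01  1.01 -1.37]
FR 80 [0.02 0.06 0.08] [-0.3  0.1  0.2]
FR 34 [0.03 0.08 4.68] [-0.3  0.1  0.2]
```

Call:
{"method": "servo_tool", "body": {"motion": [0.6,0.03,0.05,2.5,0,0,0,0.6,0.03,0.05,4.6,0,0,0,0.6,0.03,0.05,4.6,0,0,0,1,0.03,0.05,4.6,0,0,0,1,0.03,0.05,4.6,0,0,0,1,0.03,0.05,4.6,0,0,0]}}

```text
time_s: 31.0
eef_pos: [616.7, -266.2, 35.6]
tcp_rot: [1.041, 2.963, -0.01]
contact_force: [-1.4, 0.9, 3.2]
grip_width: 13.3
```

Call:
{"method": "servo_tool", "body": {"motion": [1,0,0,0,0,0,10,1,0,0,0,0,0,20,1,0,0,0,0,0,30,1,0,0,0,0,0,40,1,0,0,0,0,0,46.5,1,0,0,0,0,0,46.5,1,0,0,0,0,0,46.5]}}

```text
time_s: 31.88
eef_pos: [616.2, -266.5, 35.6]
tcp_rot: [2.121, 2.313, -0.01]
contact_force: [-4.1, -2.8, 0.4]
grip_width: 13.9
```

```bash
python3 -c "
from h import *
cl('FR',-1.464);print(manip.state()['torque'],manip.state()['grip_width'])
cl('NR',-.678)"
```

```text
31.875 [ 616.2 -266.5   35.6] [-4.1 -2.8  0.4] [-0.47  0.78  1.43 -0.01  0.93 -0.56]
FR 80 [ 0.08  0.06 -4.44] [-0.1  0.4 -1.2]
FR 34 [0.11 0.07 0.16] [-0.1  0.4 -1.2]
[-0.50667153  0.70976182  0.42889382] 13.874403137324244
31.875 [ 616.2 -266.5   35.6] [-4.1 -2.8  0.4] [-0.47  0.78  1.43 -0.01  0.93 -0.56]
NR 80 [ -0.19 -12.73  -4.4 ] [ -0.3   0.3 -46.2]
NR 34 [ -0.16 -12.72   0.2 ] [ -0.3   0.3 -46.2]
```

Call:
{"method": "servo_tool", "body": {"motion": [0.6,0,0,0,0,0,0,0.6,0,0,0,0,0,0,0.6,0,0,-4,0,0,0,0.6,-0.1,-6,-5,0,0,-15,0.6,-0.2,-12.7,-5,0,0,-46,0.6,-0.2,-12.7,-5,0,0,-46,0.6,-0.2,-12.7,-5,0,0,-46,0.6,-0.2,-12.7,-4.5,0,0,-46]}}

```text
time_s: 32.88
eef_pos: [490.4, -279.3, 81.6]
tcp_rot: [1.044, 2.961, -0.011]
contact_force: [0.2, 0.1, 0.2]
grip_width: 37.3
```

```bash
python3 -c "
from h import *
cl('NR',-.68)"
```

```text
32.875 [ 490.4 -279.3   81.6] [0.2 0.1 0.2] [-0.6   0.55  1.73 -0.01  0.86 -1.48]
NR 80 [ 0.08 -0.03  0.16] [-0.3  0.3  0.1]
NR 34 [ 0.1  -0.    4.76] [-0.3  0.3  0.1]
```

Call:
{"method": "servo_tool", "body": {"motion": [0.6,0.1,0,2.5,0,0,0,0.6,0.1,0,4.7,0,0,0,0.6,0.1,0,4.7,0,0,0,1,0.1,0,4.7,0,0,0,1,0.1,0,4.7,0,0,0,1,0.1,0,4.7,0,0,0]}}

```text
time_s: 33.62
eef_pos: [489.7, -280.0, 35.4]
tcp_rot: [1.042, 2.96, -0.014]
contact_force: [-2.9, -2.4, 3.0]
grip_width: 13.7
```

Call:
{"method": "servo_tool", "body": {"motion": [1,0,0,0,0,0,10,1,0,0,0,0,0,20,1,0,0,0,0,0,30,1,0,0,0,0,0,40,1,0,0,0,0,0,46.5,1,0,0,0,0,0,46.5,1,0,0,0,0,0,46.5]}}

```text
time_s: 34.5
eef_pos: [489.0, -280.4, 35.4]
tcp_rot: [2.123, 2.308, -0.013]
contact_force: [-4.0, -3.8, -2.5]
grip_width: 13.6
```

```bash
python3 -c "
from h import *
cl('NR',-1.464);print(manip.state()['torque'],manip.state()['grip_width'])
cl('FL',-.678)"
```

```text
34.5 [ 489.  -280.4   35.4] [-4.  -3.8 -2.5] [-0.6   0.62  1.75 -0.01  0.77 -0.67]
NR 80 [ 0.08  0.07 -4.46] [-0.1  0.6 -1.3]
NR 34 [0.13 0.08 0.14] [-0.1  0.6 -1.3]
[-0.67528525  0.60880774  0.48934557] 13.589357776540833
34.5 [ 489.  -280.4   35.4] [-4.  -3.8 -2.5] [-0.6   0.62  1.75 -0.01  0.77 -0.67]
FL 80 [11.98 12.58 -4.6 ] [ -0.3   0.5 -46.4]
FL 34 [12.02 12.59  0.  ] [ -0.3   0.5 -46.4]
```

Call:
{"method": "servo_tool", "body": {"motion": [0.6,0,0,0,0,0,0,0.6,0,0,0,0,0,0,0.6,0,0,-4,0,0,0,0.6,6,6,-5,0,0,-15,0.6,12,12.6,-5,0,0.5,-46,0.6,12,12.6,-5,0,0.5,-46,0.6,12,12.6,-5,0,0.5,-46,0.6,12,12.6,-4.6,0,0.5,-46]}}

```text
time_s: 35.5
eef_pos: [605.2, -149.1, 80.3]
tcp_rot: [-1.046, -2.959, 0.006]
contact_force: [-0.7, -0.0, -0.5]
grip_width: 37.2
```

```bash
python3 -c "
from h import *
cl('FL',-.68)"
```

```text
35.5 [ 605.2 -149.1   80.3] [-0.7 -0.  -0.5] [-0.31  0.64  1.56 -0.    0.94 -1.2 ]
FL 80 [-0.   -0.13  0.03] [-0.3 -0.1  0. ]
FL 34 [-0.01 -0.1   4.63] [-0.3 -0.1  0. ]
```

Call:
{"method": "servo_tool", "body": {"motion": [0.6,0,-0.1,2.5,0,0,0,0.6,0,-0.1,4.6,0,0,0,0.6,0,-0.1,4.6,0,0,0,1,0,-0.1,4.6,0,0,0,1,0,-0.1,4.6,0,0,0,1,0,-0.1,4.6,0,0,0]}}

```text
time_s: 36.25
eef_pos: [604.2, -150.8, 35.0]
tcp_rot: [-1.046, -2.959, 0.008]
contact_force: [-0.7, -1.0, 4.3]
grip_width: 13.8
```

Call:
{"method": "servo_tool", "body": {"motion": [1,0,0,0,0,0,10,1,0,0,0,0,0,20,1,0,0,0,0,0,30,1,0,0,0,0,0,40,1,0,0,0,0,0,46.5,1,0,0,0,0,0,46.5,1,0,0,0,0,0,46.5]}}

```text
time_s: 37.12
eef_pos: [603.8, -151.0, 35.0]
tcp_rot: [-2.127, -2.311, 0.011]
contact_force: [-4.0, -4.6, -0.1]
grip_width: 13.8
```

```bash
python3 -c "
from h import *
cl('FL',-1.464);print(manip.state()['torque'],manip.state()['grip_width'])"
```

```text
37.125 [ 603.8 -151.    35. ] [-4.  -4.6 -0.1] [-0.32  0.71  1.57 -0.01  0.86 -0.4 ]
FL 80 [ 0.07  0.04 -4.5 ] [-0.3  0.2 -1.4]
FL 34 [0.09 0.07 0.1 ] [-0.3  0.2 -1.4]
[-0.53266751  0.55652047  0.44731584] 13.80046046444677
```

Call:
{"method": "servo_tool", "body": {"motion": [0.5,0,0,0,0,0,0,0.5,0,0,0,0,0,0,0.5,0,0,-5,0,0,0,0.5,0,0,-11,0,0,0,0.5,0,0,-18,0,0,0,0.5,6,-2,-24,0,0,0,0.5,12,-6,-28,0,0,0,0.5,18,-9,-30,0,0,0]}}

```text
time_s: 38.12
eef_pos: [527.1, -18.7, 314.8]
tcp_rot: [2.127, 2.311, -0.008]
contact_force: [0.5, 0.5, 0.7]
grip_width: 46.8
```

Call:
{"method": "servo_tool", "body": {"motion": [0.5,12,-4,0,0,0,0,0.5,12,-4,0,0,0,0,0.5,12,-4,0,0,0,0,0.5,12,-4,0,0,0,0]}}

```text
time_s: 38.62
eef_pos: [477.6, 97.6, 314.7]
tcp_rot: [2.125, 2.312, -0.007]
contact_force: [-0.6, -0.9, 0.6]
grip_width: 46.6
```

Run:
```python
from bars import *
b=shot('top','t3');a=shot('scene','s7');s=manip.state();print(s['time_s'],s['eef_pos'],s['contact_force'])
L=cv2.resize(b['frame'][170:265,300:380,::-1],(400,475),interpolation=cv2.INTER_CUBIC)
Rr=cv2.resize(b['frame'][170:240,160:240,::-1],(400,350),interpolation=cv2.INTER_CUBIC)[:240]
R2=cv2.resize(a['frame'][180:300,150:410,::-1],(400,184),interpolation=cv2.INTER_CUBIC)
R=np.vstack([Rr,R2]);R=cv2.copyMakeBorder(R,0,475-len(R),0,0,cv2.BORDER_CONSTANT)
cv2.imwrite('pics/fin.png',np.hstack([L,R]))
o,_=blobs(b,(305,180,372,255));print(o.round(1))
# what moved outside press / arm / board areas
for t0,t1 in(('t0','t3'),('s0','s7')):
    d=cv2.absdiff(load(t0)['frame'],load(t1)['frame']).max(2);m=cv2.morphologyEx((d>35).astype(np.uint8),cv2.MORPH_OPEN,np.ones((3,3),np.uint8))
    n,l,st,c=cv2.connectedComponentsWithStats(m);print(t0,[x.tolist() for x in st[1:] if x[4]>25])
```

```text
38.725 [477.81806473  96.71061578 314.42663596] [ 0.50705996 -0.40822039  0.16709315]
[[360.4 192.    6.5  10.8  90. ]
 [347.5 193.6   6.2  11.5  90. ]
 [322.7 196.5   5.8  11.5  81.3]
 [311.3 197.6   6.5  10.   90. ]
 [365.2 231.4   6.2  10.   90. ]
 [352.4 233.2   7.2  11.   90. ]
 [316.3 237.6   6.   11.   90. ]
 [328.3 236.1   4.2  10.2  90. ]]
t0 [[475, 158, 40, 71, 1989], [373, 162, 43, 30, 639], [391, 163, 67, 72, 1595], [256, 176, 22, 8, 116], [361, 178, 12, 10, 101], [326, 180, 25, 57, 886], [351, 181, 7, 8, 54], [315, 185, 13, 8, 101], [363, 194, 10, 8, 62], [168, 197, 89, 223, 11432], [349, 199, 11, 7, 56], [320, 202, 5, 6, 27], [314, 204, 5, 6, 29], [366, 205, 22, 8, 93], [366, 217, 12, 9, 102], [354, 221, 9, 8, 63], [320, 225, 8, 8, 51], [369, 231, 9, 10, 74], [472, 230, 56, 21, 628], [356, 237, 9, 8, 60], [318, 240, 21, 10, 114], [323, 253, 169, 78, 4636], [400, 277, 131, 72, 3994], [504, 304, 29, 17, 226], [256, 325, 296, 95, 14279], [317, 333, 17, 12, 135], [256, 359, 55, 49, 774], [232, 362, 10, 11, 67], [244, 374, 9, 7, 42], [261, 391, 14, 12, 111], [272, 407, 14, 1
[... 175 characters left out ...]
, 65, 14, 22, 183], [361, 64, 5, 12, 46], [209, 68, 6, 8, 46], [209, 78, 4, 9, 32], [365, 79, 5, 12, 36], [354, 80, 9, 9, 55], [313, 94, 8, 20, 121], [321, 102, 47, 38, 747], [243, 132, 9, 3, 27], [253, 132, 39, 7, 139], [109, 140, 112, 18, 1313], [6, 153, 39, 26, 587], [283, 159, 26, 5, 99], [51, 160, 82, 61, 2592], [133, 160, 41, 10, 351], [192, 161, 90, 20, 1368], [212, 185, 6, 6, 31], [176, 189, 66, 54, 1187], [248, 192, 7, 7, 38], [234, 196, 13, 9, 90], [133, 198, 36, 17, 257], [194, 198, 12, 8, 54], [247, 200, 12, 10, 86], [185, 205, 16, 10, 90], [231, 217, 7, 7, 43], [111, 218, 45, 18, 434], [353, 218, 27, 26, 412], [163, 229, 13, 7, 73], [212, 232, 10, 8, 64], [260, 266, 24, 7, 114]]
```

View pics/fin.png

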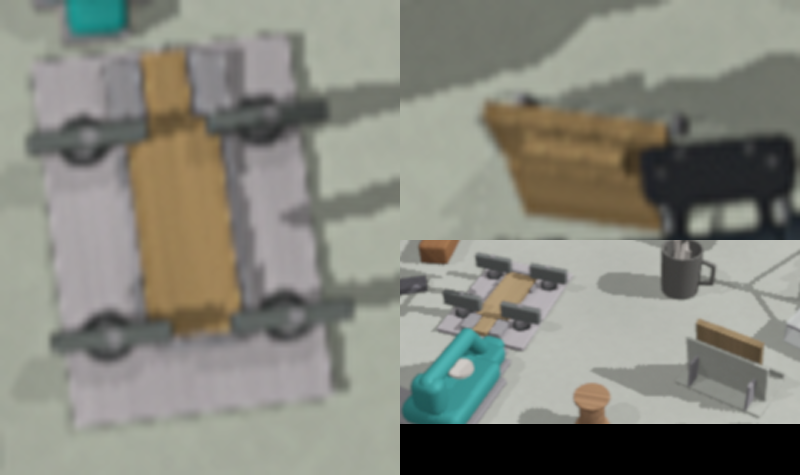

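```bash
python3 -c "
from plant import manip
print(manip.finish_job())"
```

```text
the job is handed in; nothing more can be done
None
```

The tongue board is in the press, all four clamps are home, and I handed the job in at about 38.7 s of the 72 s.

**What I did**
- I drew the tongue board from the middle of the stack, gripping it by the tongue. Then I laid it flat on the free table and let go.
- I took it again from above across its body, set it in the nest and let go.
- I turned the clamps in the order near left, far right, near right, far left: first all to about 45° (within about 0.5° by tool yaw), then all home. At home each gave about 0.4–0.5 N m against its stop, well above the 0.06 N m friction.

**Last checks**
- **Board in the nest:** before clamping, the top view put its centre within 0.5 mm of the press centre, with the yaw matching.
- **Clamps:** the final picture shows all four bars square across, with their inner ends over the board's edges.
- **Other boards:** both still stand in the rack. The stepped board has leaned back 12 mm or so onto the wide one, closing the gap the tongue board left.
- **Robot:** the gripper was clear of everything, with contact force near zero. The largest contact-force component in the readings between moves was about 6 N.

**Did not fully agree or was not settled**
- **Scene camera:** it was about 3–6 mm off the top camera, so I relied on the top view. The grasps bore that out to about 0.5 mm sideways.
- **Bystanders:** the before-and-after image comparison was swamped by the arm's changing shadows, so it could not confirm them. The final picture shows the iron, mug and spool standing. I did not check the brush, pin box, spray and block individually at the end, but the arm's later moves kept clear of them.

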